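# Check the slack and the spring of a glass rest

### The job

Check the tilting glass rest: leaning in under its lamp bar, rock the red-knobbed crank to the end of its free play, first anticlockwise (seen from above) and then clockwise, only until you feel the gear resist and without turning the gear itself, and leave the crank in the middle of that play. Then press the sprung blue plate down until it lies level, hold it there for a second and let it spring back up. Leave the bottles, the can and the jar standing where they are.

Things in the scene. Friction and masses are not known exactly. Their poses are not given: they have to be found in the camera images.
- rest: The glass rest, a blue base plate 310 x 480 x 14 mm fixed on the table. Origin: centre of its underside; its front (the robot's side) is its -x, its +y half carries the gear and crank, its -y half the tilt plate, z up. The crank axis is vertical at (0, 130) mm of this frame, the plate's centre line is y = -120 mm. A 14 mm post stands at (125, 210) mm and carries the lamp bar by an arm at height 265 mm.
- lamp_edge (a point): Middle of the lower front edge of the aluminium lamp bar, 246 mm above the table. The bar (50 mm deep in the rest's x, 200 mm long in its y, 28 mm high) hangs fixed over the crank knob and its front edge lies 90 mm in front of the crank axis, the knob 73 to 85 mm, 121 mm above the knob's centre: a gripper held upright over the knob hits it, one leaning back towards the rest's front by 30 to 45 degrees passes below it.
- knob (a point): Centre of the red ball knob (28 mm diameter) of the crank, 118 mm above the table, 85 mm out from the crank axis; under it a 10 mm stem 20 mm long, then a grey arm 14 mm wide, top 92 mm above the table, back to the axis. The crank points roughly to the rest's front and can swing within about 0.55 rad of that in all.
- crank_axis (a point): Point on the vertical crank axis at the height of the knob's centre. Knob and gear both turn about this axis.
- crank (a joint): Angle of the crank against the gear it drives, rad, growing anticlockwise seen from above; its zero is arbitrary. It moves freely (0.5 N at the knob, and it stays where it is left) through its play of about 0.5 rad (some 42 mm at the knob) between two dogs; at either end it pushes on the gear, which resists up to about 10 N at the knob and then turns. Where the play lies differs every time seen from outside, as the gear stands differently.
- gear_mark (a point): Yellow tooth of the steel gear under the crank (90 mm across, top 59 mm above the table), 45 mm from the axis. The gear is stiff; it should not be driven round (6 mm or more at this tooth is too much).
- plate (a joint): Slope of the tilt plate, rad: 0 = level on its stops, 0.35 = fully up, where a spring holds it. Pressed near the free edge it needs about 3 N to start and 8 N to lie level.
- plate_edge (a point): Middle of the upper face's free edge (front edge, towards the robot) of the blue-topped tilt plate, 190 x 190 x 12 mm; 60 mm above the table when level, about 125 mm when up.
- plate_hinge (a point): Middle of the plate's far edge on its upper face, next to the hinge line (which is 12 mm lower and along the rest's y), 60 mm above the table.
- jar: Small amber jar, 44 mm diameter, 60 mm high, standing on the base plate between gear and tilt plate; origin: centre of its underside. Not to be disturbed.
- green_bottle: Green bottle 72 mm diameter, 240 mm high; origin: centre of its underside. Not to be disturbed.
- red_can: Red spray can 66 mm diameter, 150 mm high; origin: centre of its underside. Not to be disturbed.
- clear_bottle: Clear bottle 80 mm diameter, 200 mm high; origin: centre of its underside. Not to be disturbed.

How it is judged (in metres and radians):
On the way, in this order (a step that is already met when the one before it is completed fails the run):
1. the crank is at the anticlockwise end of its play (value of joint crank above 0.335 rad), for 0.05 s.
2. the crank is at the clockwise end of its play (value of joint crank below -0.095 rad), for 0.05 s.
3. the crank is back in the middle of its play (within 0.07 rad) and let go (value of joint crank between 0.05 and 0.19 rad and distance between the grasp point and knob above 0.05 m), for 0.2 s.
4. the plate is pressed level (within 0.05 rad) and held (value of joint plate below 0.05 rad), for 0.5 s.
At the end, for the whole second after the job is handed in: The crank rests within 0.08 rad (7 mm at the knob) of the middle of its play, the plate has sprung back up (above 0.31 rad), the gear's yellow tooth is within 6 mm of where it was, and bottles, can and jar stand upright (value of joint crank between 0.04 and 0.2 rad and value of joint plate above 0.31 rad and distance of gear_mark from where it was at the start of the episode below 0.006 m and angle between each of green_bottle, red_can, clear_bottle, jar's own z axis and vertical below 0.1 rad); the robot touches nothing.
It fails at once if the gear is turned (its yellow tooth moves 6 mm or more) (distance of gear_mark from where it was at the start of the episode above 0.006 m).
It fails at once if the green bottle is moved more than 20 mm (distance of green_bottle from where it was at the start of the episode above 0.02 m).
It fails at once if the red can is moved more than 20 mm (distance of red_can from where it was at the start of the episode above 0.02 m).
It fails at once if the clear bottle is moved more than 20 mm (distance of clear_bottle from where it was at the start of the episode above 0.02 m).
It fails at once if the jar is moved more than 20 mm (distance of jar from where it was at the start of the episode above 0.02 m).
It also fails if it takes over 61 s, if anything falls off the work surface, if the arm or the gripper's body presses on something with over 40 N, if the wrist force passes 120 N, or if a joint passes its speed limit or range.

### The arm

A 6-joint arm with a two-finger parallel gripper is mounted at the origin on the work surface. World frame = base frame: x ahead of the robot, y to its left, z up, the work surface at z = 0. Lengths are in mm, angles in rad, forces in N, time in s.
With the tool pointing down it reaches from about 300 to 825 mm from the base axis. Payload 5.4 kg.
Tool frame: the origin (TCP) lies at the very end of the fingers, on their centre line; the grasp point (between the pads) lies pinch_z behind it (pinch_z is the distance from the TCP to the grasp point, in mm); z points along the fingers, y is the line along which they close (so a half turn about z gives the same grasp; the last joint's range is limited). The gripper opens to 92 mm and grips with 3 to 60 N. Pads are 20 mm wide; open, the fingers measure 128 mm over their backs; the gripper's body (75 mm by 189 mm) begins 69 mm behind the grasp point.
Start: joints at [-1.393, 0.158, 1.597, -0, 1.386, -0.21], TCP at [217.413, -532.294, 185.001] pointing down, gripper open.
Joint ranges: [-2.91, 2.91], [-0.94, 2.29], [0.18, 2.7], [-1.29, 4.43], [0.17, 2.64], [-3, 3]. Speed limits (rad/s): [2.57, 2.57, 3.14, 3.14, 3.14, 3.14].

### API

Orientations are given as a unit quaternion [x, y, z, w].
In Python, from bench import * gives the robot as it stands.
- The arm moves only by the tool servo_tool, never from a script. Its arguments are lists of equal length, an entry for each row: "delta_pos": the shift along the tool's x, y, z in units of 0.5 m (1.0 is 0.5 m), a list of three; "twist": the turn, a rotation vector about the tool's x, y, z in units of 0.1 rad (1.0 is 0.1 rad), a list of three. A call has 1 to 8 rows; each row shifts and turns the commanded pose from where the row before left it, along the tool's axes as they then stand; what a row does not reach is not made up. A row lasts 1/12 s, in which the tool goes at most 41.7 mm and 7.16 degrees, less where a joint would pass 70% of its speed; a pose out of reach is approached as far as the arm can. A call with a number of a shift or a turn outside -1 to 1 is refused whole. A call with a gripper value outside its range is refused whole. "claw" is the gripper command: -1 is shut, 1 is fully open, values between are in proportion, set as the call begins (left out, the last holds). The fingers move at their own pace and stop on an object; "grip_force" is the grip in N (left out, the last holds). Time passes only in rows, so rows that do not move let the fingers close. It gives the time, the measured TCP pose, the force, the opening and the grip force at its end, in the units of the state.
- read_state(): the state, without advancing time (a new reading comes with each control period).
- grab_frame(name): name is "side" or "top"; returns (picture, depth): 400x640x3 uint8, red, green, blue; 400x640 float32, mm along the optical axis (not along the pixel's ray), 0 where there is no reading.
- camera_model(name): a dict with "camera_matrix" (3x3 intrinsics, pixels), "k1" (the pictures are not rectified: a ray, as slopes to the right and down, at radius r is drawn at 1 + k1 r^2 times it, then the intrinsics apply), "R" (3x3) and "t" (3): a world point X has camera coordinates R X + t. Camera axes: x right, y down, z forward; pixel columns grow to the right and rows downward; lengths in mm; the calibration is good to about 2 mm. A picture is of the moment at which its call begins. camera_model takes no time and is no camera call.
- finish_job(): hands the job in; it is judged then, once.
The state is a dict: "t": time; "joint_positions": joint angles; "dq": joint speeds; "tau": joint torques, N m; "tool_pos": TCP position; "eef_rot": TCP orientation; "ft_force": force on the tool from outside, world axes, zero at the start; "torque": the same for the moment, N m; "finger_gap": finger opening in mm; "grasp_force": force on a finger pad.
Only numpy, scipy, OpenCV 4.12 (cv2) and the standard library are available. Lean on these libraries where they do the work, as an engineer would, in place of code of your own. Each camera call takes 0.05 s, during which the arm holds its last target. There are 200 camera calls.

## Working session

There is one attempt and no reset: what is moved stays moved. The work goes in short steps, Python scripts to look and compute and a tool call to move; the robot and the scene stay as the last step left them, time stands still between calls to the robot, and variables do not carry over. Pictures are saved under pics/ and viewed, at most 10 in all, crops included, and the job is handed in when it is done.

Besides the shell and the picture viewer there is one more tool, called in YAML: its name, and indented under it one key for each argument. servo_tool: Moves the arm, as the interface text tells. Shifts and turns lie within -1 to 1; 1 stands for 0.5 m of shift or 0.1 rad of turn. Its arguments: {"type":"object","properties":{"delta_pos":{"type":"array","items":{"type":"array","items":{"type":"number"}}},"twist":{"type":"array","items":{"type":"array","items":{"type":"number"}}},"claw":{"type":"number"},"grip_force":{"type":"number"}},"required":["delta_pos","twist"]}

```bash
mkdir -p pics
python3 - <<'E'
from bench import *
import cv2,numpy as np
for n in("side","top"):
    p,d=grab_frame(n); cv2.imwrite(f"pics/{n}0.png",p[:,:,::-1]); np.savez(f"{n}0.npz",p=p,d=d)
    print(camera_model(n))
s=read_state();print({k:s[k] for k in("t","tool_pos","eef_rot","ft_force","finger_gap")}); print(s.keys())
E
ls
```

```text
{'camera_matrix': array([[474.79654803,   0.        , 324.41770042],
       [  0.        , 474.79654803, 189.40264056],
       [  0.        ,   0.        ,   1.        ]]), 'k1': -0.023654935876736123, 'R': array([[ 9.52445340e-01, -3.04709085e-01, -4.97258569e-04],
       [-1.79835556e-01, -5.60802647e-01, -8.08182878e-01],
       [ 2.45981802e-01,  7.69839441e-01, -5.88931396e-01]]), 't': array([-616.13243249,  168.71205139, 1027.42909273])}
{'camera_matrix': array([[435.25550518,   0.        , 319.17796535],
       [  0.        , 435.25550518, 193.3316587 ],
       [  0.        ,   0.        ,   1.        ]]), 'k1': -0.04631945714143352, 'R': array([[ 0.00429458, -0.99989164,  0.01408088],
       [-0.99288956, -0.00593878, -0.11889094],
       [ 0.11896168, -0.01347017, -0.99280747]]), 't': array([-126.7665649 ,  618.17881629, 1143.64355707])}
{'t': 0.1, 'tool_pos': array([ 217.31638434, -531.69612639,  184.10996395]), 'eef_rot': array([ 9.81259008e-01,  1.92691583e-01,  1.82261202e-05, -8.44221937e-04]), 'ft_force': array([ 0.5762123 , -0.49794509, -0.22503244]), 'finger_gap': 91.90416554586284}
dict_keys(['t', 'joint_positions', 'dq', 'tau', 'tool_pos', 'eef_rot', 'ft_force', 'torque', 'grasp_force', 'finger_gap'])
pics
side0.npz
top0.npz
```

View pics/top0.png

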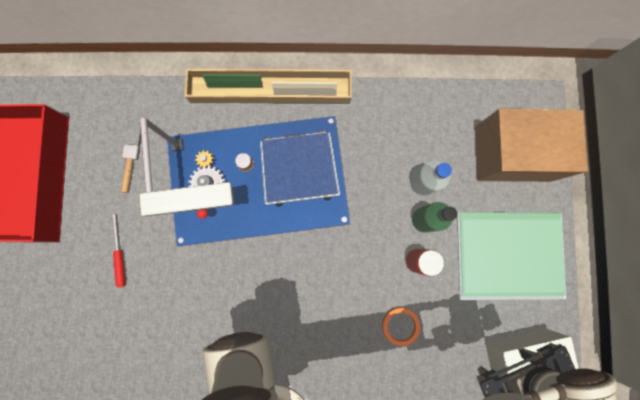

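View pics/side0.png

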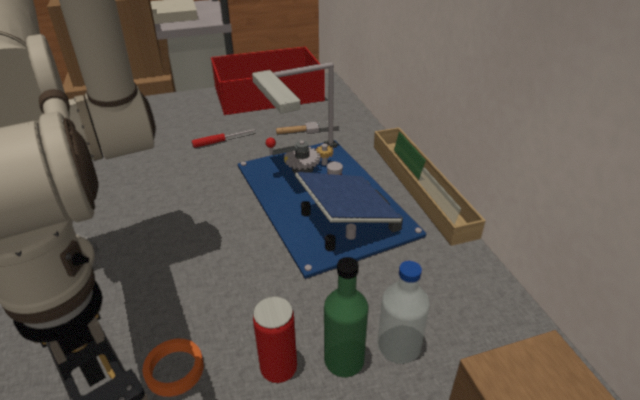

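```bash
cat > h.py <<'E'
from bench import *
import cv2,numpy as np
def rays(n,uv):
    c=camera_model(n);K=c["camera_matrix"]
    x=cv2.undistortPoints(np.array(uv,float).reshape(-1,1,2),K,np.array([c["k1"],0,0,0.]))[:,0]
    return np.c_[x,np.ones(len(x))],c
def atz(n,uv,z):
    r,c=rays(n,uv);o=-c["R"].T@c["t"];d=r@c["R"]
    return o+d*((z-o[2])/d[:,2])[:,None]
def atd(n,uv,d):
    r,c=rays(n,uv);return (r*np.array(d)[:,None]-c["t"])@c["R"]
def cloud(n,d):
    v,u=np.mgrid[:400,:640];return atd(n,np.c_[u.ravel(),v.ravel()],d.ravel()).reshape(400,640,3)
def proj(n,X):
    c=camera_model(n);return cv2.projectPoints(np.array(X,float).reshape(-1,1,3),cv2.Rodrigues(c["R"])[0],c["t"],c["camera_matrix"],np.array([c["k1"],0,0,0.]))[0][:,0]
E
cat > m.py <<'E'
from h import *
import sys
for n in("top","side"):
    f=np.load(n+"0.npz");p=f["p"].astype(int);d=f["d"];W=cloud(n,d)
    hsv=cv2.cvtColor(f["p"],cv2.COLOR_RGB2HSV)
    b=(hsv[...,0]>100)&(hsv[...,0]<125)&(hsv[...,1]>120)&(d>0)&(abs(W[...,2]-14)<8)&(abs(W[...,1])<500)&(W[...,0]>300)
    P=W[b];print(n,b.sum(),P[:,2].mean())
    l=cv2.minAreaRect(P[:,:2].astype(np.float32));print(l)
    r=((hsv[...,0]<8)|(hsv[...,0]>172))&(hsv[...,1]>150)&(d>0)&(W[...,2]>95)&(W[...,2]<140)&(W[...,0]>350)
    k,lab,st,ce=cv2.connectedComponentsWithStats(r.astype(np.uint8))
    for i in range(1,k):
        if st[i,4]>8: q=W[lab==i]; print("red",ce[i],st[i],q.mean(0),q.min(0),q.max(0))
    h=(d>0)&(W[...,2]>235)&(W[...,2]<300)&(W[...,0]>350)&(W[...,1]>-50)
    k,lab,st,ce=cv2.connectedComponentsWithStats(h.astype(np.uint8))
    for i in range(1,k):
        if st[i,4]>100:q=W[lab==i];q=q[q[:,2]>265];print("lamp",st[i],cv2.minAreaRect(q[:,:2].astype(np.float32)),q[:,2].max())
    for nm,z in(("tall",(140,260)),):
        h=(d>0)&(W[...,2]>z[0])&(W[...,2]<z[1])&(W[...,0]>300)&(W[...,1]<-150)
        k,lab,st,ce=cv2.connectedComponentsWithStats(h.astype(np.uint8))
        for i in range(1,k):
            if st[i,4]>20:q=W[lab==i];print(nm,ce[i],q.mean(0).round(),q.max(0).round())
E
python3 m.py
```

```text
top 10053 14.122412226923219
((659.24658203125, 49.86521911621094), (305.03662109375, 473.5782775878906), 7.562119007110596)
red [ 36.57119205 166.7615894 ] [   0  105   50  137 1208] [676.7737136  611.44780912 110.57732424] [483.3008883  595.46973315  95.02133312] [839.39660977 735.77781001 124.44497942]
red [201.7761194  213.29850746] [197 210  10   8  67] [556.13678412 169.76667654 128.46142922] [547.03819709 159.21513067 117.86899697] [564.65992075 183.13023763 135.60112972]
lamp [ 139  117   95  100 2740] ((662.3010864257812, 181.45956420898438), (222.54962158203125, 200.74688720703125), 7.838080883026123) 280.3412820059612
tall [540.24040125 140.85195434] [ 739. -673.  169.] [ 823. -567.  179.]
tall [437.87291667 173.21875   ] [ 654. -411.  171.] [ 687. -387.  205.]
tall [438.9890411  215.84383562] [ 549. -406.  184.] [ 586. -379.  245.]
tall [429.60671937 262.45652174] [ 438. -391.  149.] [ 468. -362.  156.]
side 8334 12.571656420904679
((655.4384765625, 47.493194580078125), (307.6387939453125, 482.0197448730469), 7.687932968139648)
red [255.313  62.542] [ 211   46  108   43 1
[... 634 characters left out ...]
1108 -397.90019104  139.95787842]
lamp [ 435    0  187   93 3930] ((1395.8336181640625, 352.1982421875), (803.5978393554688, 15.660575866699219), 89.99185180664062) 299.9960415834805
lamp [ 252   62   82   52 1450] ((654.6018676757812, 175.30860900878906), (219.87030029296875, 201.11343383789062), 4.612837791442871) 275.6618472514739
tall [635.91428571 138.10857143] [1396. -161.  165.] [1401. -150.  208.]
tall [346.3226292  296.52834922] [ 545. -429.  183.] [ 584. -388.  241.]
tall [407.86830553 285.2475856 ] [ 651. -427.  170.] [ 683. -395.  202.]
tall [272.85023697 313.7014218 ] [ 435. -398.  148.] [ 466. -364.  152.]
tall [530.75879121 372.1168956 ] [ 741. -618.  169.] [ 822. -569.  173.]
```

```bash
cat >> h.py <<'E'
from scipy.spatial.transform import Rotation as Ro
YAW=0.133;C=np.array([657.5,49,0]);RX=np.array([np.cos(YAW),np.sin(YAW),0]);RY=np.array([-np.sin(YAW),np.cos(YAW),0])
def tgt(lean):
    z=np.sin(lean)*RX-np.array([0,0,np.cos(lean)]);y=-RY
    return np.c_[np.cross(y,z),y,z]
def plan(pos,lean):
    s=read_state();A=Ro.from_quat(s["eef_rot"]);R=A.as_matrix()
    print("pos",s["tool_pos"].round(1),"t",s["t"],"F",s["ft_force"].round(1),"gap",round(s["finger_gap"],1))
    print("tool delta mm",(R.T@(np.array(pos)-s["tool_pos"])).round(1)," rotvec",(A.inv()*Ro.from_matrix(tgt(lean))).as_rotvec().round(3))
    print("rest axes in tool (rx,ry,z):",(R.T@np.c_[RX,RY,[0,0,1]]).T.round(3).tolist())
E
python3 - <<'E'
from h import *
import bench
print([n for n in dir(bench) if n[0]!='_'], getattr(bench,'pinch_z',None))
print(atz("top",[[201.8,213.3]],118),atz("side",[[270.03,142.06]],118))
ax=C+130*RY;print("axis",ax,"knob straight",ax-85*RX)
f=np.load("top0.npz");W=cloud("top",f["d"])
rel=(W-C)@np.c_[RX,RY]
m=(abs(rel[...,1]+120)<60)&(W[...,2]>40)&(W[...,2]<150)
x=rel[...,0][m];z=W[...,2][m]
print(x.min(),x.max(),z.max(),z.min());print(np.polyfit(x,z,1))
for y0 in(-200,-120,-40):
    mm=m&(abs(rel[...,1]-y0)<8) if y0==-120 else (W[...,2]>40)&(W[...,2]<150)&(abs(rel[...,1]-y0)<6)
    print(y0,rel[...,0][mm].min(),rel[...,0][mm].max())
# lamp bar front edge
m=(W[...,2]>265)&(W[...,2]<290)&(abs(rel[...,1]-130)<80)&(rel[...,0]<0);print("lamp x",rel[...,0][m].min(),rel[...,0][m].max(),W[...,2][m].mean())
# jar
for u in[(243,161)]: print("jar",atz("top",[u],60))
print(read_state())
E
```

```text
['IKError', 'camera_model', 'finish_job', 'grab_frame', 'pinch_z', 'read_state'] 18.700000000000003
[[556.884927   172.39481288 118.        ]] [[554.1878377  171.18463294 118.        ]]
axis [640.26092874 177.85190888   0.        ] knob straight [556.0116037  166.58020844   0.        ]
-81.2664043454515 299.6723705663664 129.5487301983166 40.13496107697602
[-0.20283075 96.63510676]
-200 -79.87817254707385 284.5480264869258
-120 -81.2664043454515 295.43515122905507
-40 -81.37495866482443 304.4963816369811
lamp x -375.2237478735012 -0.3720725590959977 273.83488487679216
jar [[702.35267031  81.61169215  60.        ]]
{'t': 0.1, 'joint_positions': array([-1.39308719e+00,  1.59004625e-01,  1.59810031e+00,  9.26112797e-06,
        1.38617653e+00, -2.10101509e-01]), 'dq': array([ 8.80421473e-04, -2.00087500e-03, -1.10023399e-03,  9.99017233e-05,
       -1.35293349e-03, -1.75890173e-03]), 'tau': array([ 1.39166736e-03, -3.86505139e+01, -3.22958529e+01,  7.03472737e-02,
        3.38784058e-02, -4.58813156e-05]), 'tool_pos': array([ 217.31638434, -531.69612639,  184.10996395]), 'eef_rot': array([ 9.81259008e-01,  1.92691583e-01,  1.82261202e-05, -8.44221937e-04]), 'ft_force': array([ 0.5762123 , -0.49794509, -0.22503244]), 'torque': array([-0.04938296,  0.00321414, -0.0620521 ]), 'grasp_force': 0.0, 'finger_gap': 91.90416554586284}
```

servo_tool:
  delta_pos:
    - [0.044, -0.054, -0.03]
    - [0.044, -0.054, -0.03]
    - [0.044, -0.054, -0.03]
    - [0.044, -0.054, -0.03]
    - [0.044, -0.054, 0]
    - [0.044, -0.054, 0]
    - [0.044, -0.054, 0]
    - [0.044, -0.054, 0]
  twist:
    - [0, 0, 0]
    - [0, 0, 0]
    - [0, 0, 0]
    - [0, 0, 0]
    - [0, 0, 0]
    - [0, 0, 0]
    - [0, 0, 0]
    - [0, 0, 0]
  claw: 1
  grip_force: 5

```text
t: 0.77
tool_pos: [298.7, -264.0, 244.6]
eef_rot: [0.981, 0.192, 0.0, -0.0]
ft_force: [0.5, 0.8, 0.3]
finger_gap: 92.0
grasp_force: 0.0
```

servo_tool:
  delta_pos:
    - [0.044, -0.054, -0.015]
    - [0.044, -0.054, -0.015]
    - [0.044, -0.054, -0.015]
    - [0.044, -0.054, -0.015]
    - [0.044, -0.054, -0.015]
    - [0.044, -0.054, -0.015]
    - [0.044, -0.054, -0.015]
    - [0.044, -0.054, -0.015]
  twist:
    - [0, 0, 0]
    - [0, 0, 0]
    - [0, 0, 0]
    - [0, 0, 0]
    - [0, 0, 0]
    - [0, 0, 0]
    - [0, 0, 0]
    - [0, 0, 0]

```text
t: 1.43
tool_pos: [379.8, 2.6, 305.2]
eef_rot: [0.981, 0.193, 0.0, 0.0]
ft_force: [0.1, -1.7, 0.6]
finger_gap: 91.9
grasp_force: 0.0
```

```bash
python3 -c "
from h import *
plan([490,162,196],0.7);print(read_state()['joint_positions'])"
```

```text
pos [379.8   2.6 305.2] t 1.4333 F [ 0.1 -1.7  0.6] gap 91.9
tool delta mm [ 162.3 -106.   109.2]  rotvec [-0.089  0.696  0.244]
rest axes in tool (rx,ry,z): [[0.968, 0.252, 0.0], [0.252, -0.968, -0.0], [0.0, 0.0, -1.0]]
[-3.14384763e-01 -4.30231217e-01  1.89342076e+00 -2.20224518e-05
  1.67823577e+00  8.68699818e-01]
```

servo_tool:
  delta_pos:
    - [0.07, -0.051, 0]
    - [0.07, -0.051, 0]
    - [0.07, -0.051, 0]
    - [0.07, -0.051, 0]
  twist:
    - [0, 0, 0]
    - [0, 0, 0]
    - [0, 0, 0]
    - [0, 0, 0]

```text
t: 1.77
tool_pos: [467.9, 144.8, 304.6]
eef_rot: [0.981, 0.193, -0.0, 0.0]
ft_force: [-0.2, -1.9, 0.9]
finger_gap: 92.1
grasp_force: 0.0
```

servo_tool:
  delta_pos:
    - [0, 0, 0]
    - [0, 0, 0]
    - [0, 0, 0]
    - [0, 0, 0]
    - [0, 0, 0]
    - [0, 0, 0]
    - [0, 0, 0]
    - [0, 0, 0]
  twist:
    - [-0.111, 0.87, 0.305]
    - [-0.111, 0.87, 0.305]
    - [-0.111, 0.87, 0.305]
    - [-0.111, 0.87, 0.305]
    - [-0.111, 0.87, 0.305]
    - [-0.111, 0.87, 0.305]
    - [-0.111, 0.87, 0.305]
    - [-0.111, 0.87, 0.305]

```text
t: 2.43
tool_pos: [467.5, 142.4, 305.0]
eef_rot: [0.937, 0.062, 0.344, -0.023]
ft_force: [-0.7, 0.2, -0.3]
finger_gap: 92.2
grasp_force: 0.0
```

```bash
python3 -c "
from h import *
plan([490,163,196],0.7);print(read_state()['joint_positions'])"
```

```text
pos [467.5 142.4 305. ] t 2.4333 F [-0.7  0.2 -0.3] gap 92.2
tool delta mm [-51.5 -17.4  99.3]  rotvec [ 0.    -0.004 -0.002]
rest axes in tool (rx,ry,z): [[0.762, -0.001, 0.647], [-0.002, -1.0, -0.0], [0.647, -0.001, -0.762]]
[-0.03184314 -0.82384244  2.27799446  0.12686802  0.99384698  1.37674932]
```

servo_tool:
  delta_pos:
    - [-0.026, -0.0087, 0.05]
    - [-0.026, -0.0087, 0.05]
    - [-0.026, -0.0087, 0.05]
    - [-0.026, -0.0087, 0.05]
    - [0, 0, 0]
  twist:
    - [0, 0, 0]
    - [0, 0, 0]
    - [0, 0, 0]
    - [0, 0, 0]
    - [0, 0, 0]

```text
t: 2.85
tool_pos: [485.5, 163.5, 186.6]
eef_rot: [0.939, 0.063, 0.336, -0.023]
ft_force: [-1.4, 0.0, -1.7]
finger_gap: 92.0
grasp_force: 0.0
```

Run:
```python
from h import *
p,d=grab_frame("side"); q,e=grab_frame("top")
cv2.imwrite("pics/a.png",np.hstack([cv2.resize(p[60:260,130:430],None,fx=1.33,fy=2*.667),cv2.resize(q[80:280,130:430],None,fx=1.33,fy=1.33)[:266]])[:,:,::-1])
plan([567.4,173.4,103.7],0.7)
```

```text
Traceback (most recent call last):
ValueError: all the input array dimensions except for the concatenation axis must match exactly, but along dimension 0, the array at index 0 has size 267 and the array at index 1 has size 266
```

Run:
```python
from h import *
p,d=grab_frame("side"); q,e=grab_frame("top")
cv2.imwrite("pics/a.png",cv2.resize(np.hstack([p[60:260,130:430],q[80:280,130:430]]),None,fx=1.33,fy=1.33)[:,:,::-1])
plan([567.4,173.4,103.7],0.7);print(read_state()["joint_positions"])
```

```text
pos [490.6 163.  197.6] t 3.05 F [-0.2  0.6  0.3] gap 92.0
tool delta mm [-1.600e+00 -1.000e-01  1.217e+02]  rotvec [-0.    -0.003  0.   ]
rest axes in tool (rx,ry,z): [[0.763, 0.0, 0.647], [0.0, -1.0, 0.0], [0.647, 0.0, -0.763]]
[ 0.04794565 -0.64029533  2.39414294  0.08677699  0.68834024  1.43857895]
```

View pics/a.png

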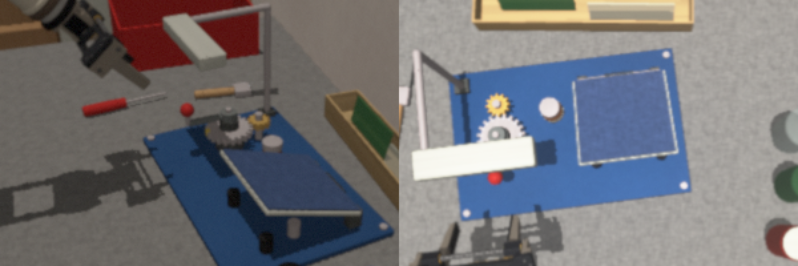

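servo_tool:
  delta_pos:
    - [0, 0, 0.04]
    - [0, 0, 0.04]
    - [0, 0, 0.04]
    - [0, 0, 0.04]
    - [-0.003, 0, 0.03]
    - [0, 0, 0.024]
    - [0, 0, 0.02]
    - [0, 0, 0.01]
  twist:
    - [0, 0, 0]
    - [0, 0, 0]
    - [0, 0, 0]
    - [0, 0, 0]
    - [0, 0, 0]
    - [0, 0, 0]
    - [0, 0, 0]
    - [0, 0, 0]

```text
t: 3.72
tool_pos: [568.3, 173.1, 102.4]
eef_rot: [0.937, 0.062, 0.343, -0.023]
ft_force: [0.4, 0.4, 2.0]
finger_gap: 91.9
grasp_force: 0.0
```

Run:
```python
from h import *
p,d=grab_frame("side"); q,e=grab_frame("top")
cv2.imwrite("pics/b.png",cv2.resize(np.hstack([p[90:190,190:340],q[160:260,150:300]]),None,fx=2.66,fy=2.66)[:,:,::-1])
plan([567.4,173.4,103.7],0.7)
```

```text
pos [567.5 173.2 102.1] t 3.8167 F [0.1 0.9 0.8] gap 92.0
tool delta mm [ 1.  -0.2 -1.3]  rotvec [-0.    -0.001 -0.   ]
rest axes in tool (rx,ry,z): [[0.764, -0.0, 0.645], [-0.0, -1.0, 0.0], [0.645, -0.0, -0.764]]
```

View pics/b.png

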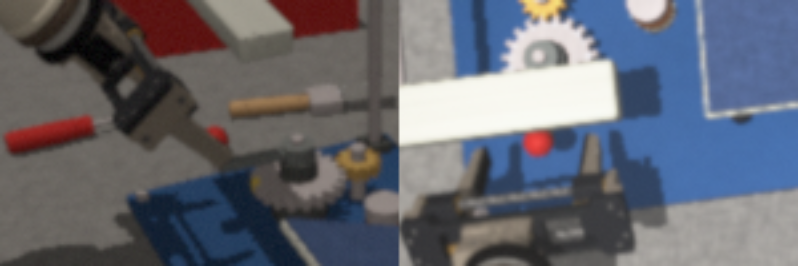

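Run:
```python
from h import *
s=read_state();R=Ro.from_quat(s["eef_rot"]).as_matrix();T=s["tool_pos"]
for n,o in(("side",(190,90)),("top",(150,160))):
    X=[T,T-18.7*R[:,2],T+46*R[:,1],T-46*R[:,1],[555.5,171.8,118]]
    print(n,((proj(n,X)-o)*2.66+(399 if n=="top" else 0,0)).round())
```

```text
side [[227. 149.]
 [214. 140.]
 [244. 172.]
 [211. 128.]
 [214. 138.]]
top [[541. 132.]
 [538. 143.]
 [588. 126.]
 [493. 138.]
 [537. 143.]]
```

servo_tool:
  delta_pos:
    - [0, 0, 0]
    - [0, 0, 0]
    - [0, 0, 0]
    - [0, 0, 0]
    - [0, 0, 0]
    - [0, 0, 0]
    - [0, 0, 0]
    - [0, 0, 0]
  twist:
    - [0, 0, 0]
    - [0, 0, 0]
    - [0, 0, 0]
    - [0, 0, 0]
    - [0, 0, 0]
    - [0, 0, 0]
    - [0, 0, 0]
    - [0, 0, 0]
  claw: -1
  grip_force: 10

```text
t: 4.48
tool_pos: [566.3, 173.4, 100.7]
eef_rot: [0.937, 0.063, 0.342, -0.023]
ft_force: [-0.4, -0.7, 0.6]
finger_gap: 40.9
grasp_force: 0.0
```

```bash
python3 -c "
from h import *
s=read_state();print(s['t'],s['finger_gap'],s['grasp_force'],s['ft_force'],s['tool_pos'])"
```

```text
4.4833 40.94937795334524 0.0 [-0.42176423 -0.69416819  0.55737933] [566.29807557 173.41871821 100.73577251]
```

servo_tool:
  delta_pos:
    - [0.001, 0, -0.002]
    - [0, 0, 0]
    - [0, 0, 0]
    - [0, 0, 0]
    - [0, 0, 0]
  twist:
    - [0, 0, 0]
    - [0, 0, 0]
    - [0, 0, 0]
    - [0, 0, 0]
    - [0, 0, 0]

```text
t: 4.9
tool_pos: [566.1, 173.4, 101.9]
eef_rot: [0.937, 0.063, 0.342, -0.023]
ft_force: [-4.9, -0.6, 3.4]
finger_gap: 15.1
grasp_force: 7.9
```

Run:
```python
from h import *
p,d=grab_frame("side"); q,e=grab_frame("top")
s=read_state();print(s['t'],s['finger_gap'],s['grasp_force'],s['ft_force'],s['tool_pos'])
cv2.imwrite("pics/c.png",cv2.resize(np.hstack([p[110:170,230:320],q[180:240,160:250]]),None,fx=4.4,fy=4.4,interpolation=cv2.INTER_CUBIC)[:,:,::-1])
R=Ro.from_quat(s["eef_rot"]).as_matrix();T=s["tool_pos"]
for n,o in(("side",(230,110)),("top",(160,180))):
    print(n,((proj(n,[T,T-18.7*R[:,2],[555.5,171.8,118]])-o)*4.4+(396 if n=="top" else 0,0)).round())
```

```text
5.0 14.653492912995036 7.958639413118362 [-4.51286264  0.0064958   3.12267622] [566.09921788 173.4174701  101.98595245]
side [[197. 159.]
 [176. 143.]
 [178. 140.]]
top [[586. 133.]
 [582. 151.]
 [581. 149.]]
```

View pics/c.png

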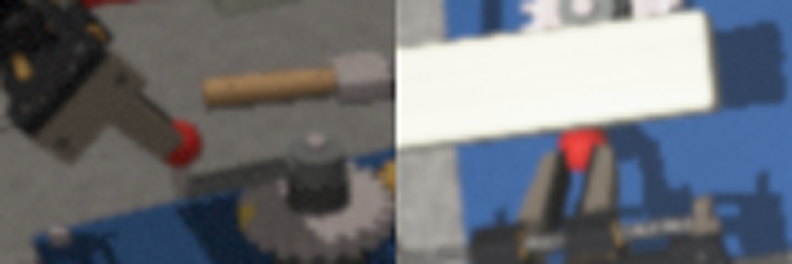

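servo_tool:
  delta_pos:
    - [0, 0, 0]
    - [0, 0, 0]
    - [0, 0, 0]
    - [0, 0, 0]
    - [0, 0, 0.01]
    - [0, 0, 0.01]
    - [0, 0, 0.01]
    - [0, 0, 0.01]
  twist:
    - [0, 0, 0]
    - [0, 0, 0]
    - [0, 0, 0]
    - [0, 0, 0]
    - [0, 0, 0]
    - [0, 0, 0]
    - [0, 0, 0]
    - [0, 0, 0]
  claw: 0

```text
t: 5.67
tool_pos: [579.1, 175.1, 85.8]
eef_rot: [0.937, 0.063, 0.342, -0.023]
ft_force: [0.4, -0.3, 0.3]
finger_gap: 46.1
grasp_force: 0.0
```

servo_tool:
  delta_pos:
    - [0, 0, 0]
    - [0, 0, 0]
    - [0, 0, 0]
    - [0, 0, 0]
    - [0, 0, 0]
    - [0, 0, 0]
  twist:
    - [0, 0, 0]
    - [0, 0, 0]
    - [0, 0, 0]
    - [0, 0, 0]
    - [0, 0, 0]
    - [0, 0, 0]
  claw: -0.5

```text
t: 6.17
tool_pos: [578.8, 175.1, 86.5]
eef_rot: [0.937, 0.063, 0.342, -0.023]
ft_force: [4.2, 0.5, -4.2]
finger_gap: 26.9
grasp_force: 10.0
```

servo_tool:
  delta_pos:
    - [0, 0.003, 0]
    - [0, 0.003, 0]
    - [0, 0.003, 0]
    - [0, 0.003, 0]
    - [0, 0.003, 0]
    - [0, 0, 0]
    - [0, 0, 0]
  twist:
    - [0, 0, 0]
    - [0, 0, 0]
    - [0, 0, 0]
    - [0, 0, 0]
    - [0, 0, 0]
    - [0, 0, 0]
    - [0, 0, 0]

```text
t: 6.75
tool_pos: [579.6, 167.5, 86.3]
eef_rot: [0.937, 0.062, 0.342, -0.023]
ft_force: [-3.2, 0.8, 1.1]
finger_gap: 27.1
grasp_force: 10.0
```

servo_tool:
  delta_pos:
    - [0, 0.004, 0]
    - [0, 0.004, 0]
    - [0, 0.004, 0]
    - [0, 0, 0]
    - [0, 0, 0]
  twist:
    - [0, 0, 0]
    - [0, 0, 0]
    - [0, 0, 0]
    - [0, 0, 0]
    - [0, 0, 0]

```text
t: 7.17
tool_pos: [580.6, 161.4, 86.4]
eef_rot: [0.937, 0.062, 0.342, -0.023]
ft_force: [-2.5, 0.7, 0.9]
finger_gap: 27.1
grasp_force: 10.0
```

servo_tool:
  delta_pos:
    - [0, 0.004, 0]
    - [0, 0.004, 0]
    - [0, 0, 0]
    - [0, 0, 0]
  twist:
    - [0, 0, 0]
    - [0, 0, 0]
    - [0, 0, 0]
    - [0, 0, 0]

```text
t: 7.5
tool_pos: [580.8, 158.7, 86.4]
eef_rot: [0.937, 0.063, 0.342, -0.024]
ft_force: [-3.1, 8.9, 0.7]
finger_gap: 27.1
grasp_force: 10.0
```

servo_tool:
  delta_pos:
    - [0, -0.008, 0]
    - [0, -0.01, 0]
    - [0, -0.01, 0]
    - [0, -0.01, 0]
    - [0.001, -0.008, 0.001]
    - [0.001, -0.008, 0.001]
    - [0.001, -0.008, 0.001]
    - [0, 0, 0]
  twist:
    - [0, 0, 0]
    - [0, 0, 0]
    - [0, 0, 0]
    - [0, 0, 0]
    - [0, 0, 0]
    - [0, 0, 0]
    - [0, 0, 0]
    - [0, 0, 0]

```text
t: 8.17
tool_pos: [579.9, 188.6, 86.9]
eef_rot: [0.937, 0.062, 0.343, -0.023]
ft_force: [-0.2, -1.6, -0.4]
finger_gap: 27.0
grasp_force: 10.0
```

servo_tool:
  delta_pos:
    - [0.001, -0.005, 0.001]
    - [0.001, -0.005, 0.001]
    - [0, 0, 0]
    - [0, 0, 0]
  twist:
    - [0, 0, 0]
    - [0, 0, 0]
    - [0, 0, 0]
    - [0, 0, 0]

```text
t: 8.5
tool_pos: [580.6, 193.8, 86.9]
eef_rot: [0.937, 0.063, 0.343, -0.023]
ft_force: [1.0, -2.6, 0.7]
finger_gap: 27.2
grasp_force: 10.0
```

servo_tool:
  delta_pos:
    - [0.001, -0.004, 0.001]
    - [0, -0.002, 0]
    - [0, 0, 0]
    - [0, 0, 0]
  twist:
    - [0, 0, 0]
    - [0, 0, 0]
    - [0, 0, 0]
    - [0, 0, 0]

```text
t: 8.83
tool_pos: [580.8, 197.1, 86.8]
eef_rot: [0.937, 0.063, 0.343, -0.023]
ft_force: [3.3, -1.5, 1.4]
finger_gap: 27.2
grasp_force: 10.0
```

servo_tool:
  delta_pos:
    - [0.001, -0.004, 0.001]
    - [0, -0.002, 0]
    - [0, 0, 0]
    - [0, 0, 0]
  twist:
    - [0, 0, 0]
    - [0, 0, 0]
    - [0, 0, 0]
    - [0, 0, 0]

```text
t: 9.17
tool_pos: [581.1, 200.2, 86.7]
eef_rot: [0.937, 0.063, 0.343, -0.023]
ft_force: [3.0, -1.8, 2.6]
finger_gap: 26.9
grasp_force: 10.0
```

servo_tool:
  delta_pos:
    - [0.001, -0.003, 0.001]
    - [0.001, -0.001, 0.001]
    - [0, 0, 0]
    - [0, 0, 0]
  twist:
    - [0, 0, 0]
    - [0, 0, 0]
    - [0, 0, 0]
    - [0, 0, 0]

```text
t: 9.5
tool_pos: [581.6, 201.8, 86.3]
eef_rot: [0.937, 0.063, 0.342, -0.023]
ft_force: [-6.0, -7.6, 9.6]
finger_gap: 26.8
grasp_force: 10.0
```

servo_tool:
  delta_pos:
    - [-0.001, 0.007, -0.001]
    - [-0.002, 0.007, -0.002]
    - [-0.002, 0.007, -0.001]
    - [-0.001, 0.007, -0.001]
    - [-0.001, 0.007, -0.001]
    - [-0.001, 0.007, -0.001]
    - [0, 0, 0]
    - [0, 0, 0]
  twist:
    - [0, 0, 0]
    - [0, 0, 0]
    - [0, 0, 0]
    - [0, 0, 0]
    - [0, 0, 0]
    - [0, 0, 0]
    - [0, 0, 0]
    - [0, 0, 0]

```text
t: 10.17
tool_pos: [578.3, 181.2, 85.5]
eef_rot: [0.938, 0.063, 0.341, -0.023]
ft_force: [-5.3, 0.7, 5.6]
finger_gap: 27.1
grasp_force: 10.0
```

```bash
python3 -c "
from h import *
s=read_state();print(s['tool_pos'],(s['tool_pos']-(C+130*RY))@np.c_[RX,RY],s['ft_force'])"
```

```text
[578.27708057 181.19987365  85.46961718] [-60.99247195  11.53796637] [-5.30398135  0.69088552  5.56847731]
```

servo_tool:
  delta_pos:
    - [0, 0.002, -0.003]
    - [0, 0, 0]
    - [0, 0, 0]
  twist:
    - [0, 0, 0]
    - [0, 0, 0]
    - [0, 0, 0]

```text
t: 10.42
tool_pos: [577.6, 179.4, 86.0]
eef_rot: [0.938, 0.062, 0.341, -0.023]
ft_force: [4.3, 1.2, -3.2]
finger_gap: 27.1
grasp_force: 10.0
```

servo_tool:
  delta_pos:
    - [0, 0, 0]
    - [0, 0, 0]
    - [0, 0, 0]
    - [0, 0, 0]
    - [0, 0, 0]
    - [0, 0, 0]
    - [0, 0, 0]
    - [0, 0, 0]
  twist:
    - [0, 0, 0]
    - [0, 0, 0]
    - [0, 0, 0]
    - [0, 0, 0]
    - [0, 0, 0]
    - [0, 0, 0]
    - [0, 0, 0]
    - [0, 0, 0]
  claw: 0.6

```text
t: 11.08
tool_pos: [578.3, 179.6, 87.3]
eef_rot: [0.937, 0.063, 0.342, -0.023]
ft_force: [0.8, -0.3, 0.4]
finger_gap: 73.3
grasp_force: 0.0
```

servo_tool:
  delta_pos:
    - [0, 0, -0.02]
    - [0, 0, -0.03]
    - [0, 0, -0.04]
    - [0, 0, -0.04]
    - [0, 0, -0.04]
    - [0, 0, -0.04]
    - [0, 0, -0.04]
    - [0, 0, -0.04]
  twist:
    - [0, 0, 0]
    - [0, 0, 0]
    - [0, 0, 0]
    - [0, 0, 0]
    - [0, 0, 0]
    - [0, 0, 0]
    - [0, 0, 0]
    - [0, 0, 0]

```text
t: 11.75
tool_pos: [485.0, 167.0, 198.7]
eef_rot: [0.937, 0.063, 0.342, -0.023]
ft_force: [0.2, -1.1, 0.8]
finger_gap: 73.6
grasp_force: 0.0
```

Run:
```python
from h import *
p,d=grab_frame("side"); q,e=grab_frame("top")
for n,f in(("side",p),("top",q)):
    hsv=cv2.cvtColor(f,cv2.COLOR_RGB2HSV);m=((hsv[...,0]<8)|(hsv[...,0]>172))&(hsv[...,1]>150)
    x,y=(190,205) if n=="top" else (255,125)
    v,u=np.nonzero(m[y:y+28,x:x+35]);c=(u.mean()+x,v.mean()+y);k=atz(n,[c],118)[0]
    print(n,len(u),c,k,(k-(C+130*RY))@np.c_[RX,RY])
s=read_state();print(s["tool_pos"],s["t"],s["joint_positions"])
cv2.imwrite("pics/d.png",cv2.resize(np.hstack([p[60:260,130:430],q[80:280,130:430]]),None,fx=1.33,fy=1.33)[:,:,::-1])
e=C-120*RY-70*RX;print("edge",e);plan([e[0],e[1],220],0)
```

```text
side 70 (np.float64(269.9142857142857), np.float64(141.3)) [554.74015843 175.07707425 118.        ] [-85.13346212   8.59043011]
top 67 (np.float64(200.32835820895522), np.float64(213.29850746268656)) [556.86456335 176.10633542 118.        ] [-82.8913303   9.3288878]
[486.74215866 167.29030203 202.09962506] 11.85 [ 0.0643184  -0.65540783  2.39507621  0.06983115  0.69737646  1.46434743]
edge [604.03119177 -79.22280042   0.        ]
pos [486.7 167.3 202.1] t 11.85 F [-0.3 -0.4 -0.2] gap 73.5
tool delta mm [ 75.  259.9  40.6]  rotvec [-0.    -0.707  0.001]
rest axes in tool (rx,ry,z): [[0.76, 0.001, 0.649], [0.001, -1.0, 0.0], [0.649, 0.0, -0.76]]
```

View pics/d.png

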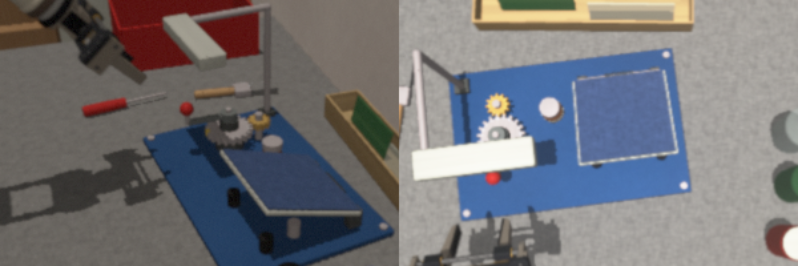

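servo_tool:
  delta_pos:
    - [0, 0.065, -0.01]
    - [0, 0.065, -0.01]
    - [0, 0.065, -0.01]
    - [0, 0.065, -0.01]
    - [0, 0.065, 0]
    - [0, 0.065, 0]
    - [0, 0.065, 0]
    - [0, 0.065, 0]
  twist:
    - [0, 0, 0]
    - [0, 0, 0]
    - [0, 0, 0]
    - [0, 0, 0]
    - [0, 0, 0]
    - [0, 0, 0]
    - [0, 0, 0]
    - [0, 0, 0]
  claw: -1

```text
t: 12.52
tool_pos: [507.5, -94.9, 212.4]
eef_rot: [0.937, 0.061, 0.342, -0.023]
ft_force: [0.2, -0.1, 0.3]
finger_gap: 22.2
grasp_force: 0.0
```

servo_tool:
  delta_pos:
    - [0, 0, 0]
    - [0, 0, 0]
    - [0, 0, 0]
    - [0, 0, 0]
    - [0, 0, 0]
    - [0, 0, 0]
    - [0, 0, 0]
    - [0, 0, 0]
  twist:
    - [0, -0.884, 0]
    - [0, -0.884, 0]
    - [0, -0.884, 0]
    - [0, -0.884, 0]
    - [0, -0.884, 0]
    - [0, -0.884, 0]
    - [0, -0.884, 0]
    - [0, -0.884, 0]

```text
t: 13.18
tool_pos: [508.3, -92.5, 212.1]
eef_rot: [0.998, 0.067, -0.006, 0.0]
ft_force: [-0.1, -0.5, -0.6]
finger_gap: 0.3
grasp_force: 0.0
```

```bash
python3 -c "
from h import *
e=C-120*RY-50*RX;print(e);plan([e[0],e[1],160],0)"
```

```text
[623.85456237 -76.57063561   0.        ]
pos [508.3 -92.5 212.1] t 13.1833 F [-0.1 -0.5 -0.6] gap 0.3
tool delta mm [117.3  -0.5  50.7]  rotvec [0.    0.012 0.   ]
rest axes in tool (rx,ry,z): [[1.0, 0.0, -0.012], [0.0, -1.0, -0.0], [-0.012, 0.0, -1.0]]
```

servo_tool:
  delta_pos:
    - [0.058, 0, 0]
    - [0.058, 0, 0]
    - [0.058, 0, 0]
    - [0.058, 0, 0.01]
    - [0, 0, 0.02]
    - [0, 0, 0.03]
    - [0, 0, 0.03]
    - [0, 0, 0.01]
  twist:
    - [0, 0, 0]
    - [0, 0, 0]
    - [0, 0, 0]
    - [0, 0, 0]
    - [0, 0, 0]
    - [0, 0, 0]
    - [0, 0, 0]
    - [0, 0, 0]

```text
t: 13.85
tool_pos: [620.0, -76.5, 157.6]
eef_rot: [0.998, 0.067, -0.007, -0.001]
ft_force: [-0.2, -0.6, 0.2]
finger_gap: 0.5
grasp_force: 0.0
```

servo_tool:
  delta_pos:
    - [0, 0, 0.02]
    - [0, 0, 0.02]
    - [0, 0, 0.02]
    - [0, 0, 0.02]
    - [0, 0, 0.02]
    - [0, 0, 0.02]
    - [0, 0, 0.02]
    - [0, 0, 0]
  twist:
    - [0, 0, 0]
    - [0, 0, 0]
    - [0, 0, 0]
    - [0, 0, 0]
    - [0, 0, 0]
    - [0, 0, 0]
    - [0, 0, 0]
    - [0, 0, 0]

```text
t: 14.52
tool_pos: [620.1, -76.5, 89.7]
eef_rot: [0.998, 0.067, -0.005, -0.001]
ft_force: [-0.3, -0.1, -0.7]
finger_gap: 0.3
grasp_force: 0.0
```

Run:
```python
from h import *
p,d=grab_frame("side"); q,e=grab_frame("top")
s=read_state();print(s["ft_force"],s["tool_pos"])
cv2.imwrite("pics/e.png",cv2.resize(np.hstack([p[120:280,200:440],q[80:240,200:440]]),None,fx=1.66,fy=1.66)[:,:,::-1])
for n,o in(("side",(200,120)),("top",(200,80))):
    print(n,((proj(n,[s["tool_pos"],s["tool_pos"]+[0,0,60]])-o)*1.66+(398 if n=="top" else 0,0)).round())
```

```text
[-0.36638184  1.10651289  0.77327366] [621.39414463 -76.87468485  92.07083139]
side [[206. 134.]
 [206.  98.]]
top [[566. 182.]
 [565. 177.]]
```

View pics/e.png

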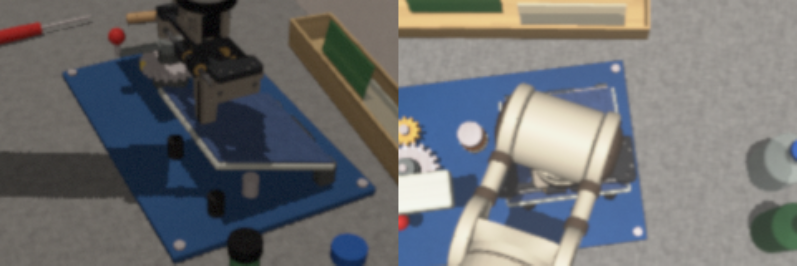

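servo_tool:
  delta_pos:
    - [0, 0, 0.01]
    - [0, 0, 0.01]
    - [0, 0, 0.01]
    - [0, 0, 0.01]
    - [0, 0, 0.01]
    - [0, 0, 0]
    - [0, 0, 0]
  twist:
    - [0, 0, 0]
    - [0, 0, 0]
    - [0, 0, 0]
    - [0, 0, 0]
    - [0, 0, 0]
    - [0, 0, 0]
    - [0, 0, 0]

```text
t: 15.2
tool_pos: [621.7, -77.4, 68.0]
eef_rot: [0.998, 0.067, -0.004, 0.0]
ft_force: [-1.8, -0.4, 5.8]
finger_gap: 0.5
grasp_force: 2.5
```

servo_tool:
  delta_pos:
    - [0, 0, 0.007]
    - [0, 0, 0.007]
    - [0, 0, 0.007]
    - [0, 0, 0.005]
    - [0, 0, 0]
    - [0, 0, 0]
  twist:
    - [0, 0, 0]
    - [0, 0, 0]
    - [0, 0, 0]
    - [0, 0, 0]
    - [0, 0, 0]
    - [0, 0, 0]

```text
t: 15.7
tool_pos: [621.2, -77.4, 55.3]
eef_rot: [0.998, 0.067, -0.004, 0.0]
ft_force: [-4.4, -1.4, 7.1]
finger_gap: 0.4
grasp_force: 3.2
```

servo_tool:
  delta_pos:
    - [0, 0, 0.007]
    - [0, 0, 0.007]
    - [0, 0, 0.007]
    - [0, 0, 0.007]
    - [0, 0, 0]
    - [0, 0, 0]
  twist:
    - [0, 0, 0]
    - [0, 0, 0]
    - [0, 0, 0]
    - [0, 0, 0]
    - [0, 0, 0]
    - [0, 0, 0]

```text
t: 16.2
tool_pos: [620.6, -77.6, 41.3]
eef_rot: [0.998, 0.067, -0.005, 0.0]
ft_force: [-5.7, -2.0, 8.3]
finger_gap: 0.5
grasp_force: 4.0
```

servo_tool:
  delta_pos:
    - [0, 0, 0.005]
    - [0, 0, 0.005]
    - [0, 0, 0.004]
    - [0, 0, 0]
    - [0, 0, 0]
  twist:
    - [0, 0, 0]
    - [0, 0, 0]
    - [0, 0, 0]
    - [0, 0, 0]
    - [0, 0, 0]

```text
t: 16.62
tool_pos: [620.2, -77.6, 34.3]
eef_rot: [0.998, 0.067, -0.005, 0.0]
ft_force: [-6.7, -0.9, 9.1]
finger_gap: 0.5
grasp_force: 4.5
```

Still following the spring line; a bit more until a firm stop, then hold.

servo_tool:
  delta_pos:
    - [0, 0, 0.004]
    - [0, 0, 0.004]
    - [0, 0, 0]
    - [0, 0, 0]
  twist:
    - [0, 0, 0]
    - [0, 0, 0]
    - [0, 0, 0]
    - [0, 0, 0]

```text
t: 16.95
tool_pos: [620.2, -77.6, 30.7]
eef_rot: [0.998, 0.067, -0.005, 0.001]
ft_force: [-8.0, -0.8, 11.3]
finger_gap: 0.3
grasp_force: 5.7
```

Run:
```python
from h import *
p,d=grab_frame("side");s=read_state();print(s["ft_force"],s["tool_pos"])
W=cloud("side",d);rel=(W-C)@np.c_[RX,RY]
# plate surface: exposed part of upper face
m=(d>0)&(abs(rel[...,1]+175)<25)&(rel[...,0]>-75)&(rel[...,0]<100)&(W[...,2]>40)&(W[...,2]<140)
print(m.sum(),np.polyfit(rel[...,0][m],W[...,2][m],1),np.median(W[...,2][m]))
cv2.imwrite("pics/f.png",cv2.resize(p[120:280,200:440],None,fx=2,fy=2)[:,:,::-1])
```

```text
[-8.17199411 -1.81944933 10.28700928] [620.21806666 -77.635263    30.77752189]
1074 [-2.00463016e-03  5.87667233e+01] 58.75046713453917
```

View pics/f.png

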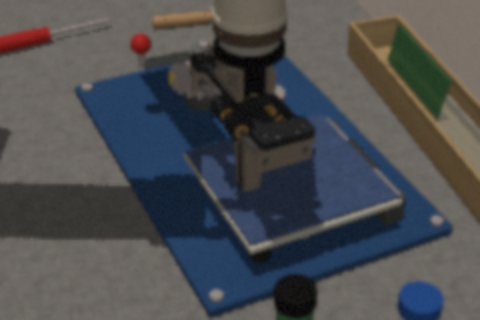

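servo_tool:
  delta_pos:
    - [0, 0, 0.001]
    - [0, 0, 0]
    - [0, 0, 0]
    - [0, 0, 0]
    - [0, 0, 0]
    - [0, 0, 0]
    - [0, 0, 0]
    - [0, 0, 0]
  twist:
    - [0, 0, 0]
    - [0, 0, 0]
    - [0, 0, 0]
    - [0, 0, 0]
    - [0, 0, 0]
    - [0, 0, 0]
    - [0, 0, 0]
    - [0, 0, 0]

```text
t: 17.67
tool_pos: [620.2, -77.6, 30.7]
eef_rot: [0.998, 0.067, -0.005, 0.001]
ft_force: [-9.4, -1.5, 14.0]
finger_gap: 0.4
grasp_force: 6.9
```

servo_tool:
  delta_pos:
    - [0, 0, 0]
    - [0, 0, 0]
    - [0, 0, 0]
    - [0, 0, 0]
    - [0, 0, 0]
    - [0, 0, 0]
    - [0, 0, 0]
  twist:
    - [0, 0, 0]
    - [0, 0, 0]
    - [0, 0, 0]
    - [0, 0, 0]
    - [0, 0, 0]
    - [0, 0, 0]
    - [0, 0, 0]

```text
t: 18.25
tool_pos: [620.2, -77.6, 30.7]
eef_rot: [0.998, 0.067, -0.005, 0.001]
ft_force: [-9.0, -0.4, 14.7]
finger_gap: 0.6
grasp_force: 6.8
```

servo_tool:
  delta_pos:
    - [0, 0, -0.01]
    - [0, 0, -0.015]
    - [0, 0, -0.015]
    - [0, 0, -0.02]
    - [0, 0, -0.02]
    - [0, 0, -0.02]
    - [0, 0, -0.03]
    - [0, 0, -0.04]
  twist:
    - [0, 0, 0]
    - [0, 0, 0]
    - [0, 0, 0]
    - [0, 0, 0]
    - [0, 0, 0]
    - [0, 0, 0]
    - [0, 0, 0]
    - [0, 0, 0]

```text
t: 18.92
tool_pos: [619.4, -76.3, 112.6]
eef_rot: [0.998, 0.067, -0.007, -0.001]
ft_force: [0.6, 0.3, -0.2]
finger_gap: 0.6
grasp_force: 0.0
```

servo_tool:
  delta_pos:
    - [0, 0, -0.05]
    - [0, 0, -0.05]
    - [-0.05, 0, 0]
    - [-0.05, 0, 0]
    - [-0.05, 0, 0]
    - [-0.05, 0, 0]
    - [0, 0, 0]
    - [0, 0, 0]
  twist:
    - [0, 0, 0]
    - [0, 0, 0]
    - [0, 0, 0]
    - [0, 0, 0]
    - [0, 0, 0]
    - [0, 0, 0]
    - [0, 0, 0]
    - [0, 0, 0]

```text
t: 19.58
tool_pos: [521.5, -89.9, 164.1]
eef_rot: [0.998, 0.066, -0.005, -0.0]
ft_force: [0.7, -0.4, 0.7]
finger_gap: 0.4
grasp_force: 0.0
```

Run:
```python
from h import *
p,d=grab_frame("side");q,e=grab_frame("top");s=read_state();print(s["t"],s["ft_force"],s["tool_pos"])
W=cloud("side",d);rel=(W-C)@np.c_[RX,RY]
m=(d>0)&(abs(rel[...,1]+175)<25)&(rel[...,0]>-60)&(rel[...,0]<90)&(W[...,2]>40)&(W[...,2]<140)
print(m.sum(),np.polyfit(rel[...,0][m],W[...,2][m],1))
for n,f in(("side",p),("top",q)):
    hsv=cv2.cvtColor(f,cv2.COLOR_RGB2HSV);m=((hsv[...,0]<8)|(hsv[...,0]>172))&(hsv[...,1]>150)
    x,y=(190,205) if n=="top" else (255,125)
    v,u=np.nonzero(m[y:y+28,x:x+35])
    if len(u): k=atz(n,[(u.mean()+x,v.mean()+y)],118)[0];print(n,len(u),(k-(C+130*RY))@np.c_[RX,RY])
cv2.imwrite("pics/g.png",np.hstack([p[60:400,180:440],q[80:300,150:470].repeat(1,0)[:220]][:1])[:,:,::-1])
```

```text
19.6833 [-1.20535493 -0.05043744  0.07587011] [523.28968258 -90.13377636 164.70629442]
764 [-0.32079617 90.29609613]
top 66 [-82.99896552   9.48032785]
```

View pics/g.png

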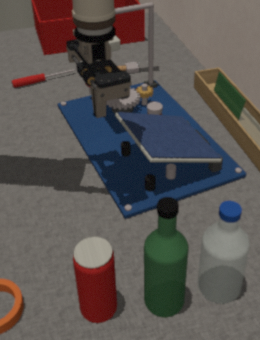

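Run:
```python
from h import *
def f(d):
    W=cloud("side",d);rel=(W-C)@np.c_[RX,RY]
    m=(d>0)&(abs(rel[...,1]+175)<25)&(rel[...,0]>-60)&(rel[...,0]<90)&(W[...,2]>40)&(W[...,2]<140)
    return np.polyfit(rel[...,0][m],W[...,2][m],1)
print(f(np.load("side0.npz")["d"]),f(grab_frame("side")[1]))
print(finish_job())
```

```text
[-0.32745727 91.1648998 ] [-0.32176851 90.78546748]
the job is handed in; nothing more can be done
None
```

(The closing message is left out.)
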